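Meter one wooden ball out of the feed box

ROBOT

A 6-joint arm with a two-finger parallel gripper is mounted at the origin on the work surface. World frame = base frame: x ahead of the robot, y to its left, z up, the work surface at z = 0. Lengths are in mm, angles in rad, forces in N, time in s.
With the tool pointing down it reaches from about 300 to 775 mm from the base axis. Payload 14.6 kg.
Tool frame: the origin (TCP) lies midway between the tips of the shut fingers; the grasp point (between the pads) lies 19 mm behind it; z points along the fingers, y is the direction in which the jaws open and shut (so a half turn about z gives the same grasp; the last joint's range is limited). The gripper opens to 94 mm and grips with 3 to 60 N. Pads are 16 mm wide; open, the fingers measure 119 mm over their backs; the gripper's body (75 mm by 177 mm) begins 78 mm behind the grasp point.
Start: joints at [1.035, 0.3, 1.521, -0, 1.321, -0.067], TCP at [248.495, 490.652, 205.446] pointing down, gripper open.
Joint ranges: [-3.03, 3.03], [-0.79, 2.21], [0.23, 2.52], [-1.04, 4.18], [0, 3.07], [-2.55, 2.55]. Speed limits (rad/s): [2.22, 2.22, 2.57, 3.14, 3.14, 3.14].

INTERFACE

Orientations are given as [roll, pitch, yaw] about the fixed x, y, z axes, in that order (R = Rz(yaw) Ry(pitch) Rx(roll)).
In Python, from cell import manip gives the robot as it stands.
- The arm moves only by the tool play_rows, never from a script. Its argument "commands" is a list of rows, each an object of numbers: "x", "y", "z": the shift along the tool's x, y, z in m; "wx", "wy", "wz": the turn, a rotation vector about the tool's x, y, z in degrees; "grip": the opening, from 0 (shut) to 1 (fully open). In form: [{"x": .., "y": .., "z": .., "wx": .., "wy": .., "wz": .., "grip": ..}, ...]. A call has 1 to 20 rows; each row shifts and turns the commanded pose from where the row before left it, along the tool's axes as they then stand; what a row does not reach is not made up. A row lasts 1/8 s, in which the tool goes at most 62.5 mm and 10.7 degrees, less where a joint would pass 70% of its speed; a pose out of reach is approached as far as the arm can. A call is refused whole if a number of a shift passes 0.0625 or a number of a turn 10.7, either way. A call with a gripper value outside its range is refused whole. The fingers move at their own pace and stop on an object; "squeeze" is the grip in N (left out, the last holds). Time passes only in rows, so rows that do not move let the fingers close. It gives the time, the measured TCP pose, the force and the opening at its end, in the units of the state.
- manip.read_state(): the state, without advancing time (a new reading comes with each control period).
- manip.camera(name): name is "side" or "top"; returns (picture, depth): 420x560x3 uint8, red, green, blue; 420x560 float32, mm along the optical axis (not along the pixel's ray), 0 where there is no reading.
- manip.camera_info(name): a dict with "intrinsics" (3x3 intrinsics, pixels), "camera_from_world" (4x4, takes a point from world to camera coordinates). Camera axes: x right, y up, looking along -z (the intrinsics and any distortion apply to the point x, -y, -z); pixel columns grow to the right and rows downward; lengths in mm; the calibration is good to about 2 mm. A picture is of the moment at which its call begins. camera_info takes no time and is no camera call.
- manip.sign_off(): hands the job in, once; it reports no verdict.
The state is a dict: "clock": time; "joints": joint angles; "qd": joint speeds; "effort": joint torques, N m; "eef_pos": TCP position; "eef_rot": TCP orientation; "wrist_force": force on the tool from outside, world axes, zero at the start; "moment": the same for the moment, N m; "finger_gap": finger opening in mm.
Only numpy, scipy, OpenCV 4.12 (cv2) and the standard library are available. Lean on these libraries where they do the work, as an engineer would, in place of code of your own. Each camera call takes 0.05 s, during which the arm holds its last target.

TASK

Two painted feed boxes stand on the toymaker's bench: one is filled with round wooden balls, the other with flat wooden wheels. On the box of balls, pull the slide gate out partway by its upright post so that just one ball, the one farthest from the post, drops and rolls into the tray, then push the gate fully shut again; the other balls must stay in the box.

Things in the scene. Friction and masses are not known exactly. Their poses are not given: they have to be found in the camera images.
- ball_gate (a joint): slide gate of the box of balls, in m: 0 fully shut (at a stop), growing as it is pulled out, to 0.140; starts 0 to 15 mm ajar. Slides level, about 2 N friction, stays where left. It floors three bays in a row along its travel, one ball in each, and uncovers the bay farthest from its post first: that ball drops at about 40 mm open, past 80 mm the middle one sags and jams the gate, so aim for about 60 mm.
- ball_gate_grip (a point): point on the axis of the gate's upright round dark post (22 mm dia, 45 mm tall), 25 mm above the gate plate, 20 mm below the post's top, 125 mm above the bench. z up; the gate opens along -x (level). Gate shut, the fixed open-topped box (170 x 58 mm, top 5 mm above this point) begins 50 mm along +x; its tray ends at 333 mm. A like box, holding flat wheels, stands beside it.
- ball_far_center (a point): centre of the plain wooden ball, 38 mm diameter, in the bay farthest from the post (191 mm along +x of the shut gate's post): the one to let out. It falls on a sloping chute that rolls it away from the post into the tray (58 mm wide, sides 50 mm high)
- ball_mid_center (a point): centre of a like 38 mm ball in the middle bay (bays 46 mm, dividers 10 mm): it must stay in the box, lying on the gate. A third ball lies in the bay nearest the post
Mind the look-alikes: they are no part of the job. What is shaped like the part that bears ball_mid_center but purple is not meant.

How it is judged (in metres and radians):
On the way:
1. the gate is open and the farthest ball has dropped through it (value of joint ball_gate above 0.025 m and z of ball_far_center in the frame of ball_gate_grip below -0.04 m), for 0.1 s.
At the end, for the whole second after the job is handed in: the gate is shut to within 8 mm, the farthest ball lies in the feed box's tray, and the middle ball (and so the one behind it) still lies in its bay on the gate (value of joint ball_gate below 0.008 m and z of ball_far_center in the frame of ball_gate_grip below -0.05 m and x of ball_far_center in the frame of ball_gate_grip between 0.2 and 0.337 m and y of ball_far_center in the frame of ball_gate_grip between -0.03 and 0.03 m and z of ball_mid_center in the frame of ball_gate_grip between -0.025 and 0.03 m and x of ball_mid_center in the frame of ball_gate_grip between 0.1 and 0.17 m and y of ball_mid_center in the frame of ball_gate_grip between -0.03 and 0.03 m); the robot touches nothing.
It also fails if it takes over 35 s, if anything falls off the work surface, if the arm or the gripper's body presses on something with over 40 N, if the wrist force passes 120 N, or if a joint passes its speed limit or range.

## Working session

There is one attempt and no reset: what is moved stays moved. The work goes in short steps, Python scripts to look and compute and a tool call to move; the robot and the scene stay as the last step left them, time stands still between calls to the robot, and variables do not carry over. Pictures are saved under pics/ and viewed, and the job is handed in when it is done.

Besides the shell and the picture viewer there is one more tool, called as a command line: name --argument value ..., lists and objects as JSON in quotes. play_rows: Moves the arm, as the interface text tells. Its arguments: {"type":"object","properties":{"commands":{"type":"array"},"squeeze":{"type":"number"}},"required":["commands"]}

```bash
ls; mkdir -p pics
cat > h.py <<'E'
import numpy as np,cv2
from cell import manip
def grab(n):
    p,d=manip.camera(n);return p,d
def P(n):
    i=manip.camera_info(n);return np.array(i["intrinsics"]),np.array(i["camera_from_world"]),i
def back(n,u,v,dep):
    K,T,_=P(n);x=(u-K[0,2])/K[0,0]*dep;y=(v-K[1,2])/K[1,1]*dep
    return (np.linalg.inv(T)@np.array([x,-y,-dep,1]))[:3]
def onz(n,u,v,z):
    K,T,_=P(n);Ti=np.linalg.inv(T);c=Ti[:3,3];p=back(n,u,v,1000.)
    return c+(p-c)*(z-c[2])/(p[2]-c[2])
E
python3 - <<'E'
from h import *
for n in("side","top"):
    p,d=grab(n);cv2.imwrite(f"pics/{n}0.png",p[:,:,::-1]);np.save(f"{n}0.npy",d);print(P(n)[2])
print(manip.read_state())
E
```

```text
pics
{'intrinsics': array([[469.89699535,   0.        , 286.43290075],
       [  0.        , 469.89699535, 212.17793874],
       [  0.        ,   0.        ,   1.        ]]), 'camera_from_world': array([[-7.33433034e-01, -6.79760838e-01,  1.09012399e-03,
         5.02151593e+02],
       [ 5.00596157e-01, -5.39035657e-01,  6.77380283e-01,
        -4.07764259e+02],
       [-4.59868973e-01,  4.97358788e-01,  7.35632220e-01,
        -6.36468773e+02],
       [ 0.00000000e+00,  0.00000000e+00,  0.00000000e+00,
         1.00000000e+00]])}
{'intrinsics': array([[392.99238661,   0.        , 283.99475898],
       [  0.        , 392.99238661, 211.54229031],
       [  0.        ,   0.        ,   1.        ]]), 'camera_from_world': array([[-3.54057602e-03, -9.99772509e-01, -2.10331683e-02,
         3.69634917e+01],
       [ 9.95635779e-01, -5.48588032e-03,  9.31627677e-02,
        -6.56764685e+02],
       [-9.32569595e-02, -2.06115250e-02,  9.95428704e-01,
        -7.80481422e+02],
       [ 0.00000000e+00,  0.00000000e+00,  0.00000000e+00,
         1.00000000e+00]])}
{'clock': 0.1, 'joints': array([ 1.03542615e+00,  3.00427266e-01,  1.52148925e+00, -3.52117670e-05,
        1.32071224e+00, -6.66142344e-02]), 'qd': array([ 0.00277221, -0.00059349, -0.00024663, -0.0009616 , -0.00065715,
       -0.00066095]), 'effort': array([ 1.95813154e-03, -5.32646799e+01, -3.53282726e+01,  7.09909969e-02,
        2.35158240e-02, -1.51103832e-04]), 'eef_pos': array([248.37862916, 490.46668986, 204.94922587]), 'eef_rot': array([-3.14055659e+00, -3.49360035e-05,  2.67284543e+00]), 'wrist_force': array([-0.20899612,  0.28418696,  0.21426465]), 'moment': array([0.02772298, 0.00718613, 0.02413377]), 'finger_gap': 93.7649508513736}
```

View pics/side0.png

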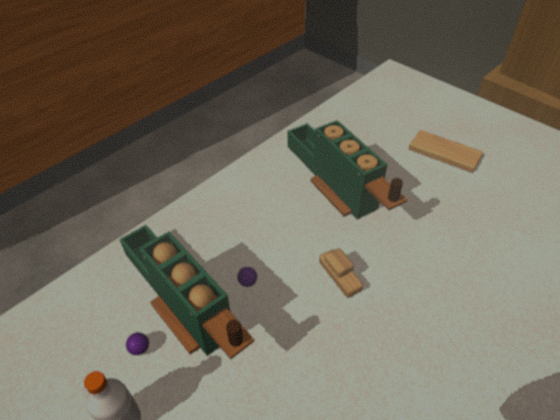

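View pics/top0.png

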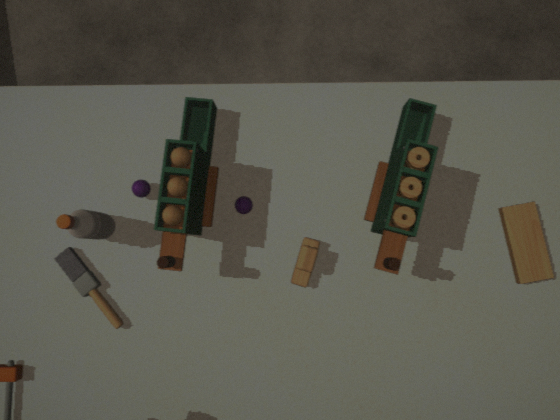

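The box of balls is at top (185,165), with its post at top (166,262) and side (234,333). Look-alikes are the wheel box with its post at top (392,264) and side (396,188), and the purple balls at top (141,188) and (243,205). I choose the post at the left box, which holds the plain balls.

Run:
```python
from h import *
im=cv2.imread("pics/top0.png");d=np.load("top0.npy");s=cv2.imread("pics/side0.png");ds=np.load("side0.npy")
a=cv2.resize(im[90:290,110:260],None,fx=3,fy=3,interpolation=2);b=cv2.resize(s[215:365,110:270],None,fx=2.2,fy=2.2,interpolation=2)
c=np.zeros((600,802,3),np.uint8);c[:600,:450]=a[:600];c[:b.shape[0],450:450+b.shape[1]]=b;cv2.imwrite("pics/c0.png",c[:,:800])
# height maps
def cloud(n,d):
    K,T,_=P(n);v,u=np.mgrid[:420,:560];x=(u-K[0,2])/K[0,0]*d;y=(v-K[1,2])/K[1,1]*d
    p=np.stack([x,-y,-d,np.ones_like(d)],-1)@np.linalg.inv(T).T;p=p[...,:3];p[d==0]=np.nan;return p
ct=cloud("top",d);cs=cloud("side",ds);np.save("ct.npy",ct);np.save("cs.npy",cs)
np.set_printoptions(precision=1,suppress=True)
print("post top z map");print(ct[252:272:2,156:182:2,2])
for n,C,u0,v0,u1,v1 in(("top",ct,150,245,190,275),("side",cs,215,310,255,355)):
    R=C[v0:v1,u0:u1].reshape(-1,3);m=(R[:,2]>138)&(R[:,2]<152);print(n,m.sum(),np.nanmedian(R[m],0),(np.nanmin(R[m],0)+np.nanmax(R[m],0))/2)
# balls: hsv
for n,I,C,box in(("top",im,ct,(150,140,205,235)),("side",s,cs,(145,235,220,315))):
    h=cv2.cvtColor(I,cv2.COLOR_BGR2HSV);m=((h[...,0]<25)&(h[...,1]>80)&(h[...,2]>90)).astype(np.uint8)
    mm=np.zeros_like(m);u0,v0,u1,v1=box;mm[v0:v1,u0:u1]=m[v0:v1,u0:u1]
    k,l,st,ce=cv2.connectedComponentsWithStats(mm)
    for i in range(1,k):
        if st[i,4]>60:print(n,st[i],ce[i],onz(n,*ce[i],119.))
# box top rim points z 126..134
for nm,C,box in(("top",ct,(145,130,210,240)),("side",cs,(120,220,240,350))):
    u0,v0,u1,v1=box;R=C[v0:v1,u0:u1].reshape(-1,3);R=R[(R[:,2]>122)&(R[:,2]<136)];r=cv2.minAreaRect(R[:,:2].astype(np.float32));print(nm,len(R),r,np.median(R[:,2]))
```

```text
post top z map
[[  1.2  -0.9 103.  102.1 101.9 100.9 105.   99.9 100.5 101.2 101.7 101.9
  100.4]
 [ -0.8   1.3 102.7 102.1 100.9   nan  98.9 103.4 101.3 102.4  98.6 102.4
   99.8]
 [  1.6   0.8 102.1 146.3 143.5 134.2 123.4 111.6 101.9 101.8 100.8 103.6
  100.5]
 [  3.2 144.7 146.8 145.8 146.8 145.4 137.7 124.1 112.1 100.5 101.4 101.9
  101.8]
 [  3.5 147.6 147.4 148.  146.8 147.6 142.5 132.7 119.3 109.9 100.4 100.5
  101.1]
 [145.  147.8 147.7 146.9 144.9 146.6 144.2 132.4 122.8 107.7 102.7 100.1
  100.4]
 [ -2.  146.5 145.1 147.5 145.  145.3 141.3 127.7 114.6 102.8 100.4 102.6
  101.7]
 [  0.5 147.9 148.9 147.6 145.9 145.1 129.4 117.3 103.  101.8 101.7 101.8
  102.9]
 [  1.8 102.8 100.  101.5  99.5 103.8  99.3 102.3 101.9 103.2 100.8 101.2
   99.4]
 [  1.9   1.7   0.1  -1.4   1.7   1.9  -0.6   3.7   3.5 100.1  99.8 100.4
  100.3]]
top 126 [558.1 246.2 146.3] [558.  247.6 143.7]
side 193 [558.7 246.3 145.1] [560.4 245.2 143.2]
top [172 149  10  14 103] [176. 155.] [756.4 234.5 119. ]
top [168 178  10  14 104] [172.5 184.9] [699.7 239.8 119. ]
top [163 207  10  15 109] [167.5 214. ] [645.3 247.8 119. ]
side [153 243  21  20 304] [162.5 251.8] [761.2 223.2 119. ]
side [171 263  22  22 349] [181.5 272.8] [704.1 228.6 119. ]
side [189 285  22  23 375] [199.4 295.3] [650.1 236.4 119. ]
side [151 296  23  19 231] [160.7 306.6] [677.8 289.6 119. ]
top 1965 ((697.76806640625, 232.28973388671875), (59.37171936035156, 170.0758514404297), 83.97034454345703) 130.8064051541811
side 2614 ((667.9103393554688, 234.01646423339844), (58.92655944824219, 238.22592163085938), 83.88333129882812) 130.08281900729935
```

View pics/c0.png

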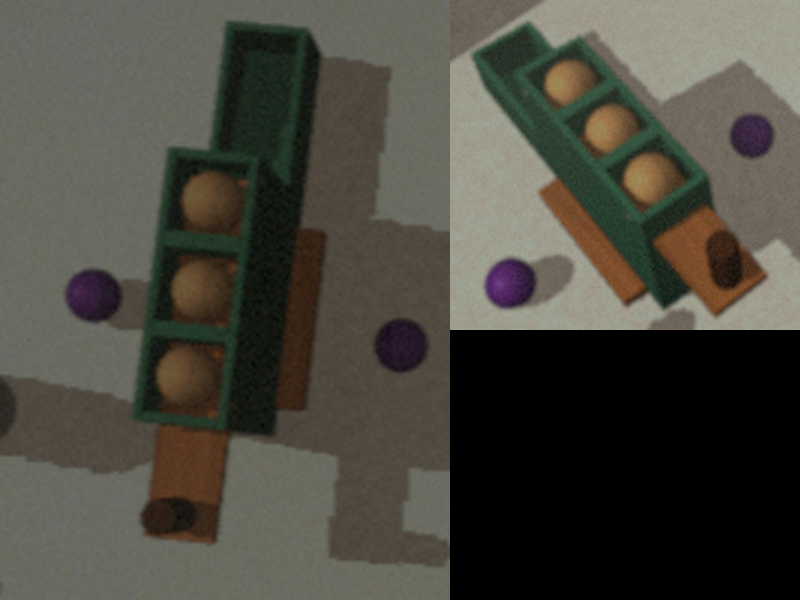

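The crop shows three plain wooden balls in the left box, with purple balls lying loose beside it. The post's axis is at (558,246), and the gate is about 5 mm ajar. Next I check the bottle clearance and work out the move in tool axes.

Run:
```python
from h import *
ct=np.load("ct.npy");np.set_printoptions(precision=1,suppress=True)
R=ct[205:245,50:115].reshape(-1,3);R=R[R[:,2]>20];print("bottle",R.min(0),R.max(0))
M=ct.reshape(-1,3);M=M[(M[:,0]>200)&(M[:,0]<620)&(M[:,1]>150)];print("zmax",np.nanmax(M[:,2]))
yaw=np.pi-np.radians(6.0);tx=np.array([np.cos(yaw),np.sin(yaw)]);ty=np.array([np.sin(yaw),-np.cos(yaw)])
s=manip.read_state();dv=np.array([558.3,246.3])-s["eef_pos"][:2];print("x",dv@tx,"y",dv@ty,"turn",np.degrees(yaw-s["eef_rot"][2]))
```

```text
bottle [602.8 395.9  20.2] [658.5 446.9 154. ]
zmax 152.4788325130021
x -333.74595801482013 y -210.43351455626836 turn 20.85723770569775
```

play_rows --commands '[{"wz": -10.4}, {"wz": -10.4}, {"x": -0.0334, "y": -0.021}, {"x": -0.0334, "y": -0.021}, {"x": -0.0334, "y": -0.021}, {"x": -0.0334, "y": -0.021}, {"x": -0.0334, "y": -0.021}, {"x": -0.0334, "y": -0.021}, {"x": -0.0334, "y": -0.021}, {"x": -0.0334, "y": -0.021}, {"x": -0.0334, "y": -0.021}, {"x": -0.0334, "y": -0.021}, {}, {}]' --squeeze 25

```text
$.commands[0]: bad value
```

play_rows --commands '[{"x": 0, "y": 0, "z": 0, "wx": 0, "wy": 0, "wz": -10.4, "grip": 1}, {"x": 0, "y": 0, "z": 0, "wx": 0, "wy": 0, "wz": -10.4, "grip": 1}, {"x": -0.0334, "y": -0.021, "z": 0, "wx": 0, "wy": 0, "wz": 0, "grip": 1}, {"x": -0.0334, "y": -0.021, "z": 0, "wx": 0, "wy": 0, "wz": 0, "grip": 1}, {"x": -0.0334, "y": -0.021, "z": 0, "wx": 0, "wy": 0, "wz": 0, "grip": 1}, {"x": -0.0334, "y": -0.021, "z": 0, "wx": 0, "wy": 0, "wz": 0, "grip": 1}, {"x": -0.0334, "y": -0.021, "z": 0, "wx": 0, "wy": 0, "wz": 0, "grip": 1}, {"x": -0.0334, "y": -0.021, "z": 0, "wx": 0, "wy": 0, "wz": 0, "grip": 1}, {"x": -0.0334, "y": -0.021, "z": 0, "wx": 0, "wy": 0, "wz": 0, "grip": 1}, {"x": -0.0334, "y": -0.021, "z": 0, "wx": 0, "wy": 0, "wz": 0, "grip": 1}, {"x": -0.0334, "y": -0.021, "z": 0, "wx": 0, "wy": 0, "wz": 0, "grip": 1}, {"x": -0.0334, "y": -0.021, "z": 0, "wx": 0, "wy": 0, "wz": 0, "grip": 1}, {"x": 0, "y": 0, "z": 0, "wx": 0, "wy": 0, "wz": 0, "grip": 1}, {"x": 0, "y": 0, "z": 0, "wx": 0, "wy": 0, "wz": 0, "grip": 1}]' --squeeze 25

```text
clock: 1.85
eef_pos: [558.0, 246.9, 205.1]
eef_rot: [-3.141, -0.001, 3.036]
wrist_force: [-0.5, -0.4, 0.4]
finger_gap: 94.0
```

play_rows --commands '[{"x": 0, "y": 0, "z": 0.025, "wx": 0, "wy": 0, "wz": 0, "grip": 1}, {"x": 0, "y": 0, "z": 0.025, "wx": 0, "wy": 0, "wz": 0, "grip": 1}, {"x": 0, "y": 0, "z": 0.025, "wx": 0, "wy": 0, "wz": 0, "grip": 1}, {"x": 0, "y": 0, "z": 0.02, "wx": 0, "wy": 0, "wz": 0, "grip": 1}, {"x": 0, "y": 0, "z": 0, "wx": 0, "wy": 0, "wz": 0, "grip": 1}, {"x": 0, "y": 0, "z": 0, "wx": 0, "wy": 0, "wz": 0, "grip": 0.5}, {"x": 0, "y": 0, "z": 0, "wx": 0, "wy": 0, "wz": 0, "grip": 0.3}, {"x": 0, "y": 0, "z": 0, "wx": 0, "wy": 0, "wz": 0, "grip": 0.3}, {"x": 0, "y": 0, "z": 0, "wx": 0, "wy": 0, "wz": 0, "grip": 0.15}, {"x": 0, "y": 0, "z": 0, "wx": 0, "wy": 0, "wz": 0, "grip": 0}, {"x": 0, "y": 0, "z": 0, "wx": 0, "wy": 0, "wz": 0, "grip": 0}, {"x": 0, "y": 0, "z": 0, "wx": 0, "wy": 0, "wz": 0, "grip": 0}]' --squeeze 25

```text
clock: 3.35
eef_pos: [558.4, 246.6, 110.4]
eef_rot: [-3.142, -0.0, 3.036]
wrist_force: [-0.2, 0.4, -0.3]
finger_gap: 27.4
```

play_rows --commands '[{"x": 0, "y": 0, "z": 0, "wx": 0, "wy": 0, "wz": 0, "grip": 0}, {"x": 0, "y": 0, "z": 0, "wx": 0, "wy": 0, "wz": 0, "grip": 0}, {"x": 0, "y": 0, "z": 0, "wx": 0, "wy": 0, "wz": 0, "grip": 0}, {"x": 0, "y": 0, "z": 0, "wx": 0, "wy": 0, "wz": 0, "grip": 0}]' --squeeze 25

```text
clock: 3.85
eef_pos: [558.5, 246.8, 110.5]
eef_rot: [3.141, 0.0, 3.036]
wrist_force: [1.1, 4.0, -1.2]
finger_gap: 21.5
```

play_rows --commands '[{"x": 0.006, "y": 0, "z": 0, "wx": 0, "wy": 0, "wz": 0, "grip": 0}, {"x": 0.008, "y": 0, "z": 0, "wx": 0, "wy": 0, "wz": 0, "grip": 0}, {"x": 0.008, "y": 0, "z": 0, "wx": 0, "wy": 0, "wz": 0, "grip": 0}, {"x": 0.008, "y": 0, "z": 0, "wx": 0, "wy": 0, "wz": 0, "grip": 0}, {"x": 0.008, "y": 0, "z": 0, "wx": 0, "wy": 0, "wz": 0, "grip": 0}, {"x": 0.008, "y": 0, "z": 0, "wx": 0, "wy": 0, "wz": 0, "grip": 0}, {"x": 0.008, "y": 0, "z": 0, "wx": 0, "wy": 0, "wz": 0, "grip": 0}, {"x": 0, "y": 0, "z": 0, "wx": 0, "wy": 0, "wz": 0, "grip": 0}, {"x": 0, "y": 0, "z": 0, "wx": 0, "wy": 0, "wz": 0, "grip": 0}, {"x": 0, "y": 0, "z": 0, "wx": 0, "wy": 0, "wz": 0, "grip": 0}, {"x": 0, "y": 0, "z": 0, "wx": 0, "wy": 0, "wz": 0, "grip": 0}, {"x": 0, "y": 0, "z": 0, "wx": 0, "wy": 0, "wz": 0, "grip": 0}]'

```text
clock: 5.35
eef_pos: [504.7, 252.5, 110.4]
eef_rot: [3.141, -0.001, 3.036]
wrist_force: [-0.8, 5.2, -0.4]
finger_gap: 21.5
```

Run:
```python
from h import *
a,_=grab("side");b,_=grab("top")
c=np.zeros((600,800,3),np.uint8)
a=cv2.resize(a[215:365,100:300],None,fx=2,fy=2);b=cv2.resize(b[90:290,120:250],None,fx=3,fy=3)
c[:300,:400]=a;c[:600,400:790]=b;cv2.imwrite("pics/c1.png",c[:,:,::-1]);print(manip.read_state()["eef_pos"])
```

```text
[504.66180486 252.50038917 110.43219115]
```

View pics/c1.png

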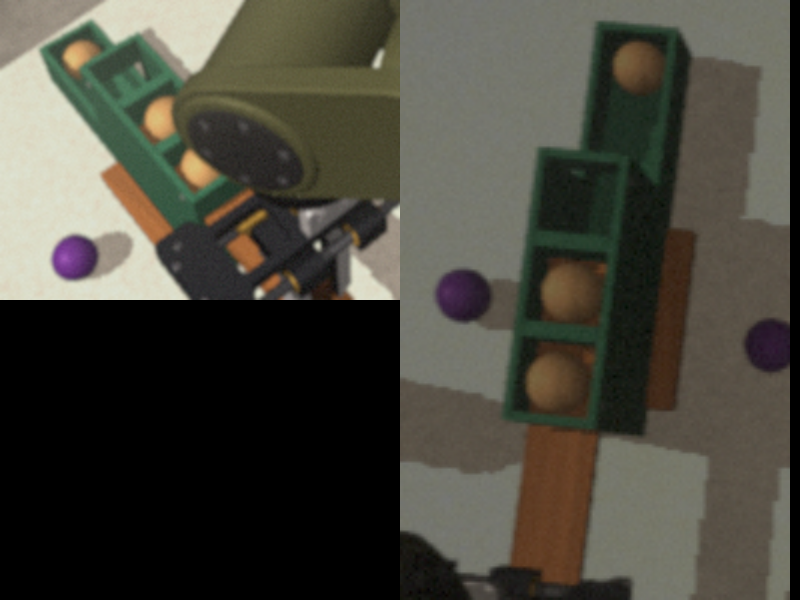

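The crop shows the far bay empty (570,195) and its ball in the tray (638,68). The other two balls are still in the box. Now I push the gate back 54 mm, then on gently to the stop.

play_rows --commands '[{"x": -0.006, "y": 0, "z": 0, "wx": 0, "wy": 0, "wz": 0, "grip": 0}, {"x": -0.008, "y": 0, "z": 0, "wx": 0, "wy": 0, "wz": 0, "grip": 0}, {"x": -0.008, "y": 0, "z": 0, "wx": 0, "wy": 0, "wz": 0, "grip": 0}, {"x": -0.008, "y": 0, "z": 0, "wx": 0, "wy": 0, "wz": 0, "grip": 0}, {"x": -0.008, "y": 0, "z": 0, "wx": 0, "wy": 0, "wz": 0, "grip": 0}, {"x": -0.008, "y": 0, "z": 0, "wx": 0, "wy": 0, "wz": 0, "grip": 0}, {"x": -0.006, "y": 0, "z": 0, "wx": 0, "wy": 0, "wz": 0, "grip": 0}, {"x": -0.002, "y": 0, "z": 0, "wx": 0, "wy": 0, "wz": 0, "grip": 0}, {"x": -0.002, "y": 0, "z": 0, "wx": 0, "wy": 0, "wz": 0, "grip": 0}, {"x": -0.001, "y": 0, "z": 0, "wx": 0, "wy": 0, "wz": 0, "grip": 0}, {"x": 0, "y": 0, "z": 0, "wx": 0, "wy": 0, "wz": 0, "grip": 0}, {"x": 0, "y": 0, "z": 0, "wx": 0, "wy": 0, "wz": 0, "grip": 0}]'

```text
clock: 6.95
eef_pos: [561.5, 246.4, 110.5]
eef_rot: [3.141, -0.0, 3.036]
wrist_force: [0.8, 4.6, -0.7]
finger_gap: 21.7
```

Not at the stop yet; I continue in 1 mm steps.

play_rows --commands '[{"x": -0.001, "y": 0, "z": 0, "wx": 0, "wy": 0, "wz": 0, "grip": 0}, {"x": -0.001, "y": 0, "z": 0, "wx": 0, "wy": 0, "wz": 0, "grip": 0}, {"x": 0, "y": 0, "z": 0, "wx": 0, "wy": 0, "wz": 0, "grip": 0}]'

```text
clock: 7.32
eef_pos: [563.4, 246.2, 110.4]
eef_rot: [3.141, -0.0, 3.036]
wrist_force: [-0.8, 5.1, -0.5]
finger_gap: 21.6
```

play_rows --commands '[{"x": -0.001, "y": 0, "z": 0, "wx": 0, "wy": 0, "wz": 0, "grip": 0}, {"x": -0.001, "y": 0, "z": 0, "wx": 0, "wy": 0, "wz": 0, "grip": 0}, {"x": 0, "y": 0, "z": 0, "wx": 0, "wy": 0, "wz": 0, "grip": 0}]'

```text
clock: 7.7
eef_pos: [563.8, 246.2, 110.4]
eef_rot: [-3.141, -0.004, 3.036]
wrist_force: [-14.0, 4.4, 6.1]
finger_gap: 21.3
```

The stop is reached: wrist force is -14 N and the TCP stays at 563.8, which matches the predicted shut position. I ease back the load, release and lift.

play_rows --commands '[{"x": 0.001, "y": 0, "z": 0, "wx": 0, "wy": 0, "wz": 0, "grip": 0}, {"x": 0, "y": 0, "z": 0, "wx": 0, "wy": 0, "wz": 0, "grip": 0.4}, {"x": 0, "y": 0, "z": 0, "wx": 0, "wy": 0, "wz": 0, "grip": 0.8}, {"x": 0, "y": 0, "z": 0, "wx": 0, "wy": 0, "wz": 0, "grip": 0.8}, {"x": 0, "y": 0, "z": 0, "wx": 0, "wy": 0, "wz": 0, "grip": 0.8}, {"x": 0, "y": 0, "z": 0, "wx": 0, "wy": 0, "wz": 0, "grip": 0.8}, {"x": 0, "y": 0, "z": 0, "wx": 0, "wy": 0, "wz": 0, "grip": 0.8}, {"x": 0, "y": 0, "z": 0, "wx": 0, "wy": 0, "wz": 0, "grip": 0.8}, {"x": 0, "y": 0, "z": -0.02, "wx": 0, "wy": 0, "wz": 0, "grip": 0.8}, {"x": 0, "y": 0, "z": -0.03, "wx": 0, "wy": 0, "wz": 0, "grip": 0.8}, {"x": 0, "y": 0, "z": -0.03, "wx": 0, "wy": 0, "wz": 0, "grip": 0.8}, {"x": 0, "y": 0, "z": -0.03, "wx": 0, "wy": 0, "wz": 0, "grip": 0.8}, {"x": 0.05, "y": 0, "z": 0, "wx": 0, "wy": 0, "wz": 0, "grip": 0.8}, {"x": 0.05, "y": 0, "z": 0, "wx": 0, "wy": 0, "wz": 0, "grip": 0.8}, {"x": 0.05, "y": 0, "z": 0, "wx": 0, "wy": 0, "wz": 0, "grip": 0.8}, {"x": 0.05, "y": 0, "z": 0, "wx": 0, "wy": 0, "wz": 0, "grip": 0.8}, {"x": 0, "y": 0, "z": 0, "wx": 0, "wy": 0, "wz": 0, "grip": 0.8}, {"x": 0, "y": 0, "z": 0, "wx": 0, "wy": 0, "wz": 0, "grip": 0.8}]'

```text
clock: 9.95
eef_pos: [366.1, 267.1, 220.8]
eef_rot: [3.141, 0.001, 3.036]
wrist_force: [0.7, 0.4, 0.9]
finger_gap: 74.9
```

Run:
```python
from h import *
a,_=grab("side");b,d=grab("top")
c=np.zeros((600,800,3),np.uint8)
a2=cv2.resize(a[215:365,100:300],None,fx=2,fy=2);b2=cv2.resize(b[90:290,120:250],None,fx=3,fy=3)
c[:300,:400]=a2;c[:600,400:790]=b2;cv2.imwrite("pics/c2.png",c[:,:,::-1]);print(manip.read_state())
K,T,_=P("top");R=np.array([back("top",u,v,d[v,u]) for v in range(240,275) for u in range(145,190) if d[v,u]>0]);m=(R[:,2]>138)&(R[:,2]<152)
p=np.median(R[m],0);print("post",m.sum(),p,"dist to box centre",(np.array([697.77,232.29])-p[:2])@[.9945,-.105]-135)
```

```text
{'clock': 10.05, 'joints': array([ 5.48881499e-01,  6.95249152e-02,  1.75845942e+00, -1.00704763e-04,
        1.31367145e+00, -9.15455672e-01]), 'qd': array([-0.00161991,  0.00346512,  0.00313905, -0.00056084,  0.00065019,
        0.00147527]), 'effort': array([ 4.19935640e-01, -4.00738406e+01, -3.50814486e+01,  3.88369896e-02,
        7.70271476e-02, -4.96661640e-03]), 'eef_pos': array([366.37797466, 266.93582379, 220.35840224]), 'eef_rot': array([-3.14147696e+00,  9.30136619e-06,  3.03515911e+00]), 'wrist_force': array([ 0.44845408, -0.31331667, -0.28214889]), 'moment': array([ 0.08451519, -0.0181775 , -0.02294763]), 'finger_gap': 75.44263082139963}
post 130 [563.34416578 245.050587   146.26331643] dist to box centre 0.026353767574363474
```

View pics/c2.png

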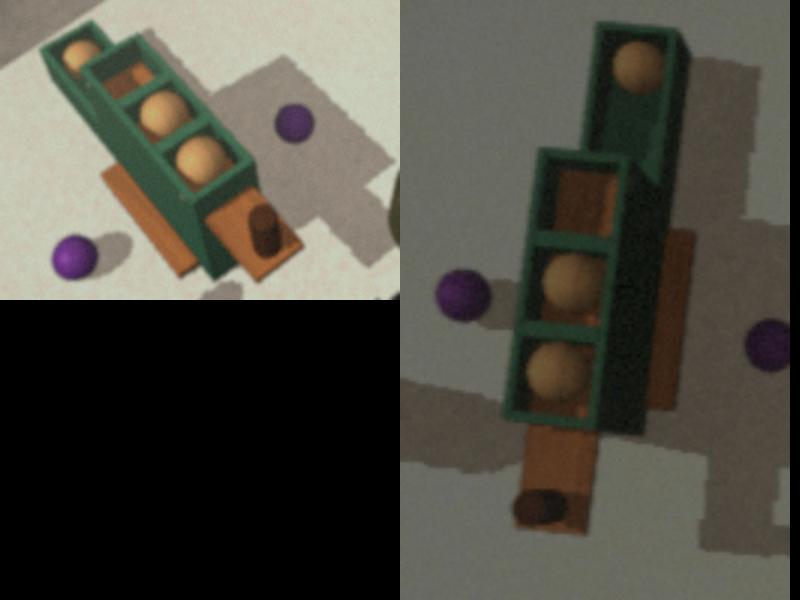

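The far bay now shows a closed floor at (585,200) and the ball lies in the tray at (638,68). The middle (572,283) and near (556,371) balls are still in their bays. The gate measures shut, about 0 mm open.

```bash
python3 -c "
from cell import manip
print(manip.sign_off())"
```

```text
the job is handed in; nothing more can be done
None
```

The farthest ball is out and in the tray, the gate is shut again, and I've handed the job in; sign-off gives no verdict. I gripped the post of the box of plain balls, pulled the gate from about 5 mm to about 60 mm open, then pushed it back to its stop, where the wrist force reached about 14 N. I then released the post and backed the arm clear, about 10 s in all.

**Last checks:** the post measured about 0 mm from the fully shut position. The pictures show the far ball in the tray and the middle and near balls still in their bays. The gripper touched nothing, with wrist force about 0. No check failed or disagreed. Only one call was refused, because its rows didn't list every field, and nothing moved.

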